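# Change over the battery charger

## Task

The charger on the cabinet was left switched on with its caddy empty at the charging station: first push the knob in and turn it back past its safety stop to off so that it pops up, then draw the caddy out fully to its loading station and, there, lay every battery pack of the size that fits the bays (46 x 30 mm) flat in a bay of its own. Then push the caddy fully home to the charging station and only then push and turn the knob past its stop to charge, letting it pop up again. Leave the smaller and larger packs and everything else where they are.

Things in the scene. Friction and masses are not known exactly. Their poses are not given: they have to be found in the camera images.
- pack0: black plastic battery pack, a flat rectangular block lying flat, 46 mm long (own x) x 30 mm wide (own y) x 22 mm high, grey label and two brass contacts on top; origin at the centre of its underside, own z up. RIGHT size for the bays; 50 to 100 g. May be absent (None from the start)
- pack1: black plastic battery pack, a flat rectangular block lying flat, 46 mm long (own x) x 30 mm wide (own y) x 22 mm high, grey label and two brass contacts on top; origin at the centre of its underside, own z up. RIGHT size for the bays; 50 to 100 g. May be absent (None from the start)
- pack2: black plastic battery pack, a flat rectangular block lying flat, 46 mm long (own x) x 30 mm wide (own y) x 22 mm high, grey label and two brass contacts on top; origin at the centre of its underside, own z up. RIGHT size for the bays; 50 to 100 g. May be absent (None from the start)
- pack3: black plastic battery pack, a flat rectangular block lying flat, 46 mm long (own x) x 30 mm wide (own y) x 22 mm high, grey label and two brass contacts on top; origin at the centre of its underside, own z up. RIGHT size for the bays; 50 to 100 g. May be absent (None from the start)
- small0: black plastic battery pack, a flat rectangular block lying flat, 36 mm long (own x) x 22 mm wide (own y) x 22 mm high, grey label and two brass contacts on top; origin at the centre of its underside, own z up. Look-alike, TOO SMALL: leave it
- small1: black plastic battery pack, a flat rectangular block lying flat, 36 mm long (own x) x 22 mm wide (own y) x 22 mm high, grey label and two brass contacts on top; origin at the centre of its underside, own z up. Look-alike, TOO SMALL: leave it
- large0: black plastic battery pack, a flat rectangular block lying flat, 60 mm long (own x) x 40 mm wide (own y) x 22 mm high, grey label and two brass contacts on top; origin at the centre of its underside, own z up. Look-alike, TOO LARGE: leave it
- large1: black plastic battery pack, a flat rectangular block lying flat, 60 mm long (own x) x 40 mm wide (own y) x 22 mm high, grey label and two brass contacts on top; origin at the centre of its underside, own z up. Look-alike, TOO LARGE: leave it
- knob (a joint): turn of the push-and-turn knob on the raised head at the dock's end, rad: 0 = off, 1.30 = charge (end stops at both), growing clockwise seen from above; light friction (0.04 N m). A hidden safety stop blocks it between about 0.23 and 1.07 unless the knob is held pushed in by more than 6 mm (push 8 mm)
- knob_in (a joint): how far the knob is pushed straight down, m: 0 = popped up, 0.010 = bottomed; spring, 3 N to start and 7 N at the bottom. It pops up by itself only when the knob is turned clear of the safety stop (below 0.23 or above 1.07 rad)
- knob_grip (a point): centre of the top of the knob's bar grip, on the (vertical) turning axis; the bar is 54 mm long along this point's own x, 14 mm wide along its own y and stands 24 mm above a round skirt 68 mm across; the point is 89 mm above the table when popped up. The white line on the bar lies towards -x
- caddy (a joint): position of the caddy on its rail slide, m: 0 = loading station, 0.100 = charging station (hard stops at both, towards the knob = growing). A sprung ball detent holds it at each station: about 5 N to push out of one or into the next, 1 N between
- caddy_tab (a point): centre of the top of the caddy's upright tab, at the end away from the knob: 12 mm thick along the slide (own y, which points along the slide towards the charging station and the knob), 30 mm wide (own x), 60 mm tall, top 86 mm above the table
- caddy_mid (a point): centre of the caddy's floor between bay1 and bay2, on the floor's upper face (28 mm above the table), axes as the caddy tab; moves with the caddy. The caddy is a grey tray 62 mm wide
- bay0 (a point): centre of the floor of one of four equal open-topped bays in a row along the slide (42 mm apart, bay0 next to the tab, bay3 next to the knob); inside 54 mm along own x (across the slide) and 37 mm along own y (along the slide), walls 9 mm high and 5 mm thick; a pack lies in it with its long side along own x, its upper 13 mm above the walls, where it is gripped at its two short ends
- bay1 (a point): centre of the floor of one of four equal open-topped bays in a row along the slide (42 mm apart, bay0 next to the tab, bay3 next to the knob); inside 54 mm along own x (across the slide) and 37 mm along own y (along the slide), walls 9 mm high and 5 mm thick; a pack lies in it with its long side along own x, its upper 13 mm above the walls, where it is gripped at its two short ends
- bay2 (a point): centre of the floor of one of four equal open-topped bays in a row along the slide (42 mm apart, bay0 next to the tab, bay3 next to the knob); inside 54 mm along own x (across the slide) and 37 mm along own y (along the slide), walls 9 mm high and 5 mm thick; a pack lies in it with its long side along own x, its upper 13 mm above the walls, where it is gripped at its two short ends
- bay3 (a point): centre of the floor of one of four equal open-topped bays in a row along the slide (42 mm apart, bay0 next to the tab, bay3 next to the knob); inside 54 mm along own x (across the slide) and 37 mm along own y (along the slide), walls 9 mm high and 5 mm thick; a pack lies in it with its long side along own x, its upper 13 mm above the walls, where it is gripped at its two short ends
- dock: fixed white charger dock: base 78 mm wide (own x), 20 mm high, from y = -245 to 105 mm along its own y (the slide, towards the knob); then its head, 90 mm wide, 45 mm high, to y = 216 mm, with the knob axis at y = 160 mm. Origin on the table under the middle line. Nothing in the working area stands higher than 90 mm
- bell: chrome desk bell, 72 mm across, 50 mm high, among the packs; leave alone; origin under its centre
- pot: small terracotta pot, 78 mm across at the rim, 65 mm high; leave alone; origin under its centre
- remote2: remote control, 160 x 44 x 18 mm, lying on the table; leave alone; origin under its centre
Mind the look-alikes: they are no part of the job. What is shaped like the pack1 but orange is not meant.

How it is judged:
By the outcome, as a careful person would: the job done as asked, in the order asked, and still so for the second after the job is handed in, with the robot touching nothing.
Of pack0, pack1, pack2, pack3 only 2 to 4 are there at a start; the rules pass over those that are not, and their reading is None.
At some moment in a run one of pack0, pack1, pack2, pack3 may be knocked a few centimetres aside while the robot is not near it.
It also fails if it takes over 210 s, if anything falls off the work surface, if the arm or the gripper's body presses on something with over 40 N, if the wrist force passes 120 N, or if a joint passes its speed limit or range.

## Robot

A 7-joint arm with a two-finger parallel gripper is mounted at the origin on the work surface. World frame = base frame: x ahead of the robot, y to its left, z up, the work surface at z = 0. Lengths are in m, angles in rad, forces in N, time in s.
With the tool pointing down it reaches from about 0.425 to 0.925 m from the base axis. Payload 6.8 kg.
Tool frame: the origin (TCP) lies on the centre line of the jaws, within the pads' length; the fingertips stand 22 mm ahead of it and the grasp point (between the pads) lies 3 mm ahead of it; x points along the fingers, z is the direction in which the jaws open and shut, and the axes are right-handed (so a half turn about x gives the same grasp; the last joint's range is limited). The gripper opens to 88 mm and grips with 3 to 60 N. Pads are 20 mm wide; open, the fingers measure 115 mm over their backs; the gripper's body (75 mm by 178 mm) begins 61 mm behind the grasp point.
Start: joints at [-1.448, 0.477, 0.022, 1.555, -0.011, 1.109, -0.083], TCP at [0.154, 0.657, 0.245] pointing down, gripper open.
Joint ranges: [-2.96, 2.96], [-0.34, 2.1], [-1.41, 1.46], [0.24, 2.44], [-1.37, 4.51], [0.17, 1.92], [-2.96, 2.96]. Speed limits (rad/s): [2.39, 2.39, 3.14, 3.14, 3.14, 3.14, 3.14].

## Interface

Orientations are given as a rotation vector (axis times angle).
In Python, from bench import env, jaws, capture gives the robot as it stands. Calls block until the motion is done:
- env.reach(position, orientation): joint-space move of the TCP to a pose.
- env.move_linear(position, orientation=None, max_speed=0.15): straight line of the TCP; orientation=None keeps the orientation; max_speed is the mean speed in m/s.
- env.movej(angles): joint-space move.
- jaws.open_jaws() and jaws.close(): open the fingers fully, or close them until they stop; the grip force is fixed at half the most.
- env.wait(seconds).
- env.ik(position, orientation): joint angles nearest the present ones, or None.
- env.get_state(): the state.
- capture(name): name is "side" or "top" or "wrist"; returns a dict with "img" (384x512x3 uint8, red, green, blue), "vertical_fov" (degrees; the focal length in pixels is half the picture's height over the tangent of half this angle, whatever the lens; pixels are square), "cx", "cy" (the principal point, pixels), "pose" (4x4, takes a point from camera to world coordinates); the wrist camera has in their place "mount" (4x4, takes a point from camera to tool coordinates, whose origin is the TCP and whose axes are the tool frame's). Camera axes: x right, y down, z forward; pixel columns grow to the right and rows downward; lengths in m; the calibration is good to about 2 mm. The wrist camera is an equidistant fisheye: a pixel r from the principal point sees the ray r / f radians off the axis. A picture is of the moment at which its call begins: read the wrist's pose just before it. There is no depth.
A pose or a line that the arm cannot do raises env.MotionError and nothing moves.
- env.sign_off(): hands the job in, once; it reports no verdict.
The state is a dict: "t": time; "q": joint angles; "dq": joint speeds; "tau": joint torques, N m; "tool_pos": TCP position; "eef_rot": TCP orientation; "ft_force": force on the tool from outside, world axes, zero at the start; "ft_torque": the same for the moment, N m; "gripper_width": opening from 0.0 (shut) to 1.0 (fully open).
Only numpy, scipy, OpenCV 4.12 (cv2) and the standard library are available. Lean on these libraries where they do the work, as an engineer would, in place of code of your own. Each camera call takes 0.05 s, during which the arm holds its last target. There are 200 camera calls.

## Working session

There is one attempt and no reset: what is moved stays moved. The work goes in short steps, each a Python script; the robot and the scene stay as the last script left them, time stands still between calls to the robot, and variables do not carry over. Pictures are saved under pics/ and viewed, on a budget of 14 in all, crops included, one or two more only if the job needs it, and the job is handed in when it is done.

```bash
ls; mkdir -p pics
cat > h.py <<'E'
import numpy as np, cv2
from scipy.spatial.transform import Rotation as R
from bench import env, jaws, capture
def snap(n):
    s=env.get_state(); c=capture(n)
    if n=="wrist":
        T=np.eye(4); T[:3,:3]=R.from_rotvec(s["eef_rot"]).as_matrix(); T[:3,3]=s["tool_pos"]
        c["pose"]=T@c["mount"]; c["fish"]=True
    c["f"]=c["img"].shape[0]/2/np.tan(np.radians(c["vertical_fov"])/2)
    return c
def save(c,name,k=1.5):
    cv2.imwrite(name,cv2.resize(c["img"][:,:,::-1],None,fx=k,fy=k,interpolation=cv2.INTER_CUBIC))
def cast(c,uv,z):
    uv=np.atleast_2d(np.asarray(uv,float)); d=(uv-[c["cx"],c["cy"]])/c["f"]
    if c.get("fish"):
        r=np.linalg.norm(d,axis=1,keepdims=True)+1e-12
        v=np.hstack([d/r*np.sin(r),np.cos(r)])
    else: v=np.hstack([d,np.ones((len(d),1))])
    v=v@c["pose"][:3,:3].T; o=c["pose"][:3,3]
    return o+v*((z-o[2])/v[:,2:])
def proj(c,P):
    P=np.atleast_2d(P); p=(P-c["pose"][:3,3])@c["pose"][:3,:3]
    if c.get("fish"):
        r=np.linalg.norm(p[:,:2],axis=1,keepdims=True)+1e-12
        d=p[:,:2]/r*np.arctan2(r,p[:,2:])
    else: d=p[:,:2]/p[:,2:]
    return d*c["f"]+[c["cx"],c["cy"]]
def down(yaw):
    "tool x down; tool z (jaw direction) along (cos yaw, sin yaw)"
    x=np.array([0,0,-1.]); z=np.array([np.cos(yaw),np.sin(yaw),0]); y=np.cross(z,x)
    return R.from_matrix(np.c_[x,y,z]).as_rotvec()
def best(p,yaw):
    "rotvec of the half-turn-equivalent grasp nearest in joint 7"
    q0=env.get_state()["q"]; o=[]
    for k in (-1,0,1):
        r=down(yaw+k*np.pi); q=env.ik(p,r)
        if q is not None: o.append((np.abs(np.array(q)-q0).max(),k,r))
    return min(o,key=lambda a:a[0])[2] if o else None
E
python3 - <<'E'
from h import *
for n in("top","side","wrist"):
    c=snap(n); save(c,f"pics/{n}0.png"); print(n,c["f"],c["cx"],c["cy"],c["pose"].round(3).tolist())
s=env.get_state();print(s["t"],s["tool_pos"],s["eef_rot"],s["gripper_width"],s["ft_force"])
print(R.from_rotvec(s["eef_rot"]).as_matrix().round(2))
E
```

```text
pics
top 452.72689931565185 258.03480700124135 192.36615392880037 [[0.012, -0.978, 0.209, 0.213], [-1.0, -0.012, -0.002, -0.01], [0.004, -0.209, -0.978, 1.458], [0.0, 0.0, 0.0, 1.0]]
side 405.2014227804796 255.64300596359752 185.1991568184743 [[-0.998, -0.018, 0.066, 0.431], [-0.064, 0.588, -0.806, 0.97], [-0.025, -0.809, -0.588, 0.8], [0.0, 0.0, 0.0, 1.0]]
wrist 297.3186396354542 260.50132549820586 187.772092917474 [[0.229, 0.931, 0.284, 0.075], [0.973, -0.218, -0.069, 0.676], [-0.003, 0.292, -0.956, 0.385], [0.0, 0.0, 0.0, 1.0]]
0.15 [0.15432555 0.65670366 0.24391954] [-1.03848266  1.31057089  1.03691923] 1.0005763953083755 [ 1.68282891 -0.92496313  0.75591944]
[[-0.   -0.97  0.23]
 [-0.    0.23  0.97]
 [-1.   -0.   -0.  ]]
```

View pics/top0.png

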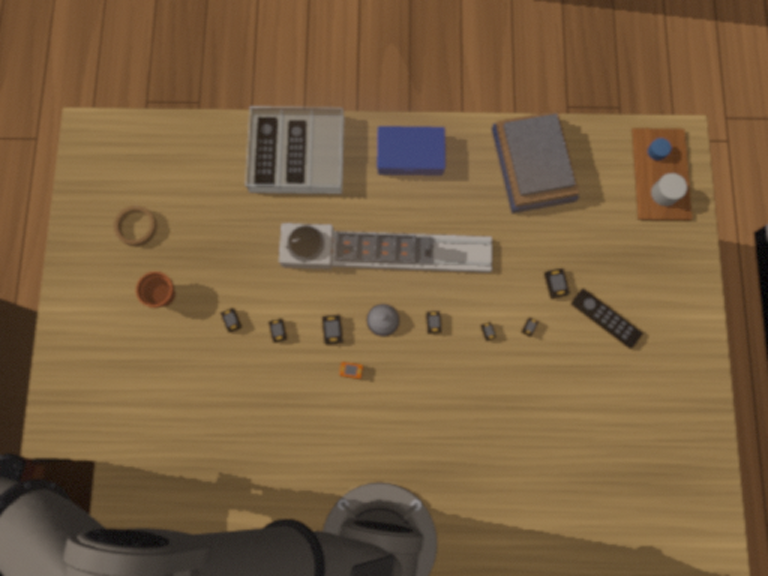

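View pics/side0.png

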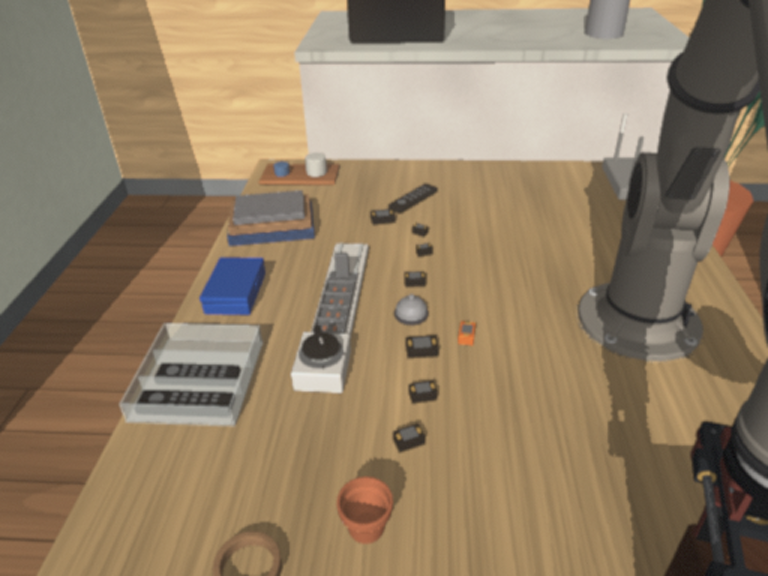

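The top view (at 1.5x) shows the dock from (280,245) to (492,252), with the knob at (305,242). Right-size pack candidates are at (231,320), (278,330) and (434,322). The larger packs are at (332,329) and (557,283), the small ones at (488,331) and (530,327). I'll measure these coarsely, then take wrist views.

```bash
cat >> h.py <<'E'
def packs(c,z=0.022,zmid=0.022,lim=70,box=(0.3,0.95,-0.6,0.6)):
    "dark blobs -> list of (centre xy on plane z, long, short, yaw of long side)"
    g=c["img"].max(axis=2); m=((g<lim)*255).astype(np.uint8)
    m=cv2.morphologyEx(m,cv2.MORPH_CLOSE,np.ones((5,5)))
    o=[]
    for k in cv2.findContours(m,cv2.RETR_EXTERNAL,cv2.CHAIN_APPROX_NONE)[0]:
        if cv2.contourArea(k)<40: continue
        P=cast(c,k[:,0,:],z)[:,:2]
        (x,y),(a,b),t=cv2.minAreaRect((P*1000).astype(np.float32))
        if a<b: a,b,t=b,a,t+90
        x/=1000;y/=1000
        if box[0]<x<box[1] and box[2]<y<box[3] and 15<b<60 and a<90:
            o.append((round(x,4),round(y,4),round(a),round(b),round(np.radians((t+90)%180-90),3),k[:,0].mean(0).round().tolist()))
    return o
E
python3 - <<'E'
from h import *
c=snap("top")
for p in packs(c): print(p)
u=lambda x,y:cast(c,[x/1.5,y/1.5],0.0)[0][:2].round(3)
print("dock ends",u(492,270),u(280,265), "knob",cast(c,[305/1.5,240/1.5],.089)[0].round(3))
s=env.get_state()
print(packs(snap("wrist"),box=(-1,1,-1,1)))
E
```

```text
(0.5377, -0.3794, 57, 41, np.float64(0.211), [372.0, 190.0])
(0.6376, 0.1674, 53, 34, np.float64(-1.558), [205.0, 157.0])
dock ends [ 0.57  -0.243] [0.576 0.225] knob [0.608 0.161 0.089]
[(0.3484, 0.7587, 49, 25, np.float64(-0.353), [355.0, 276.0])]
```

View pics/wrist0.png

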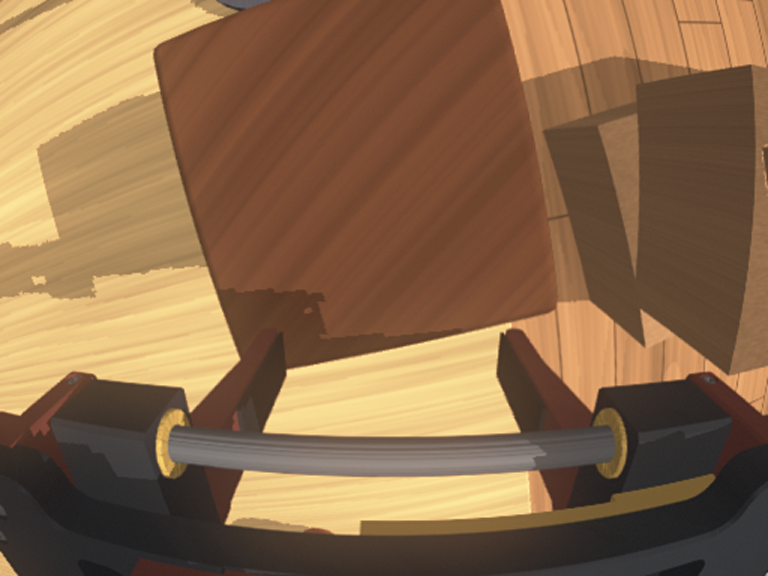

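The wrist camera sees the table around the TCP at image centre. I'll move it over the dock and packs.

Run:
```python
from h import *
p=[0.56,0.10,0.28]; r=best(p,np.pi/2); print(r, env.ik(p,r))
env.reach(p,r)
c=snap("wrist"); save(c,"pics/w1.png"); np.save("w1.npy",c,allow_pickle=True)
for b in packs(c): print(b)
p=[0.53,-0.12,0.28]; r=best(p,np.pi/2); env.reach(p,r)
c=snap("wrist"); save(c,"pics/w2.png"); np.save("w2.npy",c,allow_pickle=True)
for b in packs(c): print(b)
print(env.get_state()["t"],env.get_state()["q"])
```

```text
[ 1.20919958  1.20919958 -1.20919958] [-0.99238692  0.37002859  0.91944491  1.81632851 -0.32588413  1.11598288
 -1.53044141]
(0.4371, -0.2206, 46, 28, np.float64(0.267), [445.0, 231.0])
(0.4367, 0.1064, 65, 38, np.float64(0.122), [257.0, 240.0])
(0.4478, -0.3086, 42, 34, np.float64(1.074), [483.0, 225.0])
(0.4551, -0.1067, 52, 36, np.float64(0.126), [393.0, 226.0])
(0.4543, 0.3196, 46, 40, np.float64(0.443), [123.0, 222.0])
(0.5372, -0.3505, 67, 21, np.float64(0.291), [508.0, 177.0])
(0.6403, 0.5053, 59, 22, np.float64(-0.455), [23.0, 116.0])
(0.6736, 0.563, 51, 19, np.float64(-0.478), [1.0, 104.0])
(0.7723, 0.1981, 43, 23, np.float64(1.469), [189.0, 7.0])
(0.7757, 0.2669, 48, 41, np.float64(1.545), [143.0, 11.0])
(0.4339, 0.2131, 46, 42, np.float64(0.361), [67.0, 216.0])
(0.4493, -0.3087, 35, 20, np.float64(-0.524), [385.0, 212.0])
(0.4361, 0.1014, 63, 48, np.float64(0.129), [122.0, 219.0])
(0.4542, -0.1113, 49, 29, np.float64(0.078), [256.0, 210.0])
(0.4547, 0.3133, 48, 44, np.float64(-1.184), [27.0, 206.0])
(0.4657, -0.0293, 61, 21, np.float64(0.161), [200.0, 202.0])
(0.6103, 0.012, 54, 16, np.float64(-0.071), [163.0, 99.0])
(0.7807, 0.1944, 50, 42, np.float64(1.522), [61.0, 10.0])
(0.7901, 0.2621, 66, 56, np.float64(-0.005), [31.0, 16.0])
3.6917 [-0.66892987  0.32772862  0.97552441  1.87405334 -0.30444671  1.0988938
 -1.14435285]
```

View pics/w1.png

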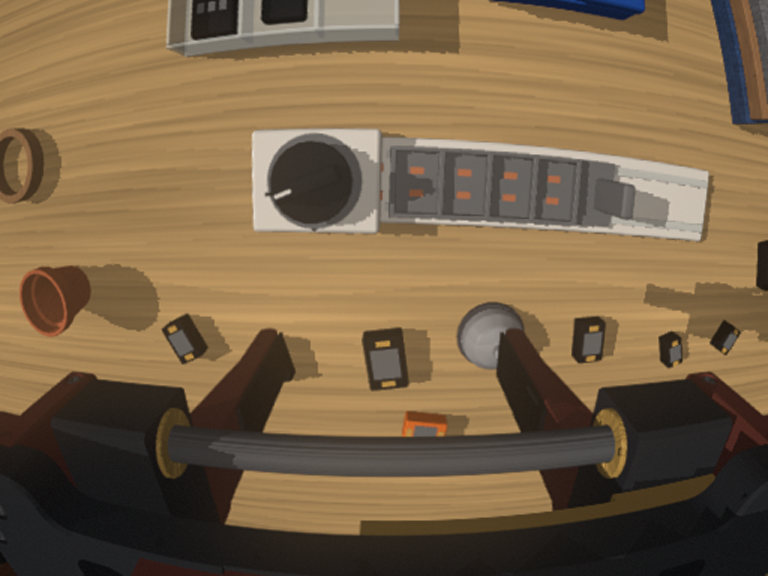

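View pics/w2.png

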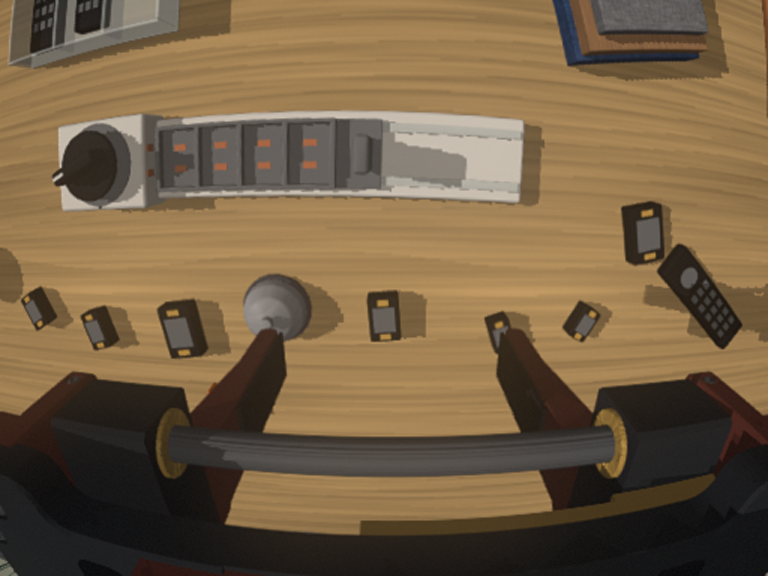

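Run:
```python
from h import *
c=np.load("w1.npy",allow_pickle=True).item(); d=np.load("w2.npy",allow_pickle=True).item()
f=lambda c,P,z:cast(c,np.array(P)/1.5,z)[:,:2].round(4).tolist()
print("head top w1",f(c,[(253,131),(380,129),(379,233),(254,232)],.045))
print("head top w2",f(d,[(145,115),(59,129)],.045))
print("base end w2",f(d,[(523,121),(521,203)],.020))
print("base end w1",f(c,[(708,171),(702,240)],.020))
print("line w1",f(c,[(267,195),(291,188)],.089),"line w2",f(d,[(55,183),(68,172)],.089))
# skirt ellipse: dark pixels in head region
g=c["img"].max(axis=2).astype(int)
m=np.zeros_like(g,np.uint8); m[85:158,172:250]=(g[85:158,172:250]<75)*255
k=max(cv2.findContours(m,0,cv2.CHAIN_APPROX_NONE)[0],key=cv2.contourArea)[:,0]
P=cast(c,k,.062)[:,:2]*1000
print("skirt",cv2.minEnclosingCircle(P.astype(np.float32)),cv2.fitEllipse(P.astype(np.float32)))
print("tab w1 top",f(c,[(598,183),(632,184),(634,216),(610,219)],.086), "tab w2",f(d,[(356,136),(370,136),(371,172),(357,172)],.086))
# orange contacts
for n,e in(("w1",c),("w2",d)):
    h=cv2.cvtColor(e["img"],cv2.COLOR_RGB2HSV); m=cv2.inRange(h,(3,120,90),(15,255,255)); m[:75]=0;m[150:]=0
    n_,_,st,ce=cv2.connectedComponentsWithStats(m)
    for s,q in zip(st[1:],ce[1:]):
        if 15<s[4]<200: print(n,q.round(1),cast(e,q,.0285)[0].round(4))
z=c["img"][75:175,165:260]; cv2.imwrite("pics/knob.png",cv2.resize(z[:,:,::-1],None,fx=6,fy=6,interpolation=cv2.INTER_CUBIC))
```

```text
head top w1 [[0.6592, 0.219], [0.657, 0.1104], [0.5685, 0.1114], [0.5706, 0.222]]
head top w2 [[0.6549, 0.1074], [0.6567, 0.2181]]
base end w2 [[0.6406, -0.2376], [0.5645, -0.2384]]
base end w1 [[0.6416, -0.2379], [0.5656, -0.24]]
line w1 [[0.6073, 0.1957], [0.612, 0.1766]] line w2 [[0.6026, 0.1882], [0.6109, 0.17]]
skirt ((613.240478515625, 167.89462280273438), 36.13724899291992) ((614.56591796875, 165.28602600097656), (65.6324691772461, 67.4107894897461), 129.77557373046875)
tab w1 top [[0.6206, -0.065], [0.6221, -0.0978], [0.5954, -0.1026], [0.5916, -0.079]] tab w2 [[0.6208, -0.092], [0.6206, -0.1024], [0.5936, -0.103], [0.5937, -0.0926]]
w1 [505.7  76.5] [ 0.7153 -0.3089  0.0285]
w1 [277.4 113.4] [0.6217 0.0793 0.0285]
w1 [309.1 114.6] [0.6209 0.0373 0.0285]
w1 [339.9 116.5] [ 0.6198 -0.0049  0.0285]
w1 [368.6 119.1] [ 0.6185 -0.0466  0.0285]
w1 [276.9 128.5] [0.6016 0.0798 0.0285]
w1 [308.5 129.5] [0.601  0.0376 0.0285]
w1 [338.9 131.5] [ 0.5995 -0.0044  0.0285]
w1 [367.6 133.5] [ 0.5984 -0.0463  0.0285]
w2 [175.7  95.2] [ 0.6195 -0.0047  0.0285]
w2 [206.1  94.5] [ 0.6186 -0.0464  0.0285]
w2 [146.5  96.5] [0.6205 0.0377 0.0285]
w2 [119.9  97.9] [0.622  0.0792 0.0285]
w2 [146.9 110.5] [0.6011 0.0379 0.0285]
w2 [175.5 109.5] [ 0.6001 -0.0039  0.0285]
w2 [206.  109.5] [ 0.5985 -0.0459  0.0285]
w2 [120. 112.] [0.6019 0.08   0.0285]
```

View pics/knob.png

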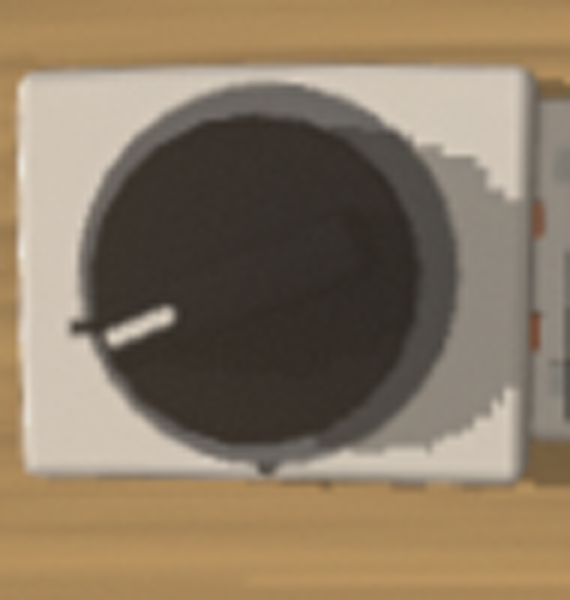

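Two wrist views and the dock geometry agree:
- **Knob axis:** about (0.614, 0.1655).
- **Bar:** its line is at about 104° (charge), and the front tick confirms off at 178.5°.
- **Slide:** its direction is about (0.0254, 1).

I'll turn the knob off now.

```bash
cat >> h.py <<'E'
K=np.array([0.614,0.1655]); SL=np.array([0.0254,1.0]); SL/=np.linalg.norm(SL); SY=np.arctan2(SL[1],SL[0])
def at(xy,z): return [float(xy[0]),float(xy[1]),float(z)]
def st(tag):
    s=env.get_state(); print(tag,"t",round(s["t"],2),"p",np.round(s["tool_pos"],4),"F",np.round(s["ft_force"],1),"M",np.round(s["ft_torque"],2),"w",round(s["gripper_width"]*88,1),"q7",round(s["q"][6],2))
def turn(y0,y1,zin=0.081,zup=0.091):
    "grip bar with jaw yaw y0, push in, turn to jaw yaw y1, release, retreat"
    env.reach(at(K,0.16),best(at(K,0.16),y0)); r=env.get_state()["eef_rot"]
    b=R.from_rotvec(r)
    env.move_linear(at(K,zup),r,0.08); jaws.close(); st("grip")
    env.move_linear(at(K,zin),r,0.03); st("pushed")
    n=8
    for i in range(1,n+1):
        env.move_linear(at(K,zin),(R.from_rotvec([0,0,(y1-y0)*i/n])*b).as_rotvec())
        st("turn")
    jaws.open_jaws(); env.wait(.2); st("open")
    env.move_linear(at(K,0.17),None,0.15)
E
python3 - <<'E'
from h import *
y1=SY; y0=y1-1.30
turn(y0,y1-0.02)
env.reach([0.55,0.12,0.25],best([0.55,0.12,0.25],np.pi/2))
c=snap("wrist"); st("")
z=c["img"][60:220,130:400]; cv2.imwrite("pics/knob2.png",cv2.resize(z[:,:,::-1],None,fx=2.5,fy=2.5,interpolation=cv2.INTER_CUBIC))
E
```

```text
grip t 7.05 p [0.6151 0.1656 0.0912] F [ 4.8 -0.3 -3.4] M [ 0.06 -1.05  0.03] w 14.0 q7 0.13
pushed t 7.53 p [0.6151 0.1655 0.0816] F [ 2.2 -0.6  6.3] M [-0.08 -0.79  0.04] w 13.4 q7 0.13
turn t 7.84 p [0.6153 0.1655 0.0818] F [ 4.3 -0.1  6.2] M [-0.04 -0.82  0.12] w 13.8 q7 0.26
turn t 8.15 p [0.6154 0.1656 0.0819] F [4.3 0.4 5.4] M [ 0.05 -0.88  0.04] w 14.3 q7 0.39
turn t 8.46 p [0.6156 0.1658 0.082 ] F [4.9 1.5 6.5] M [-0.03 -0.99  0.05] w 13.7 q7 0.52
turn t 8.77 p [0.6157 0.1659 0.082 ] F [4.1 0.8 6.7] M [ 0.05 -0.99  0.04] w 13.8 q7 0.65
turn t 9.07 p [0.6158 0.166  0.0821] F [4.7 1.  6.1] M [ 0.07 -1.04  0.12] w 13.8 q7 0.78
turn t 9.38 p [0.6158 0.1662 0.0821] F [5.4 1.4 6.3] M [ 0.2  -1.11  0.05] w 13.5 q7 0.92
turn t 9.69 p [0.6159 0.1663 0.0821] F [5.2 0.9 6.5] M [ 0.22 -1.09  0.06] w 14.1 q7 1.05
turn t 10.0 p [0.6159 0.1665 0.0822] F [5.1 1.3 6.3] M [ 0.31 -1.14  0.06] w 14.0 q7 1.18
open t 11.41 p [0.614  0.1656 0.081 ] F [-0.9 -0.1  0.5] M [-0.01 -0.06 -0.03] w 88.2 q7 1.18
 t 12.72 p [0.5499 0.1206 0.2485] F [-0.2  0.5 -0.4] M [0.06 0.03 0.04] w 87.8 q7 1.25
```

View pics/knob2.png

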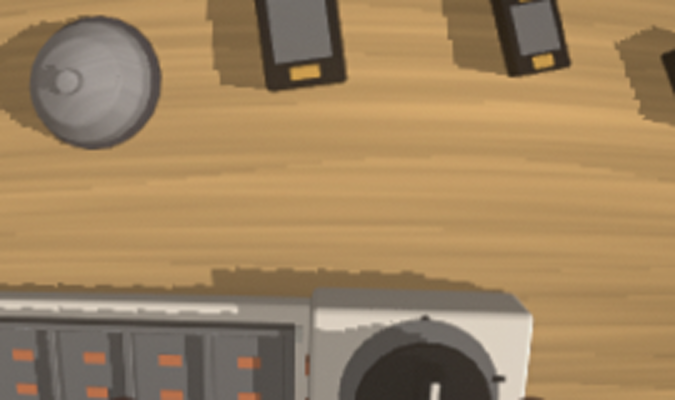

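Knob line now points at the off tick, top of the view at (435,385) against tick (425,318). Next I'll draw the caddy out by its tab, then take a fresh look at everything.

Run:
```python
from h import *
T1=np.array([0.607,-0.0975])
env.reach(at(T1,0.16),best(at(T1,0.16),SY)); r=env.get_state()["eef_rot"]
env.move_linear(at(T1,0.078),r,0.1); jaws.close(); st("grip")
T0=T1-SL*0.101
env.move_linear(at(T0,0.078),r,0.06); st("pulled")
jaws.open_jaws(); st("open")
env.move_linear(at(T0,0.17),r,0.15)
p=[0.50,-0.02,0.27]; env.reach(p,best(p,SY))
c=snap("wrist"); save(c,"pics/w3.png"); np.save("w3.npy",c,allow_pickle=True)
h=cv2.cvtColor(c["img"],cv2.COLOR_RGB2HSV); m=cv2.inRange(h,(3,120,90),(15,255,255))
n_,_,s_,ce=cv2.connectedComponentsWithStats(m)
for s,q in zip(s_[1:],ce[1:]):
    P=cast(c,q,.0285)[0]
    if 15<s[4]<200 and .58<P[0]<.64: print(q.round(1),P.round(4))
for b in packs(c,box=(.38,.52,-.4,.4)): print(b)
st("")
```

```text
grip t 15.8 p [ 0.607  -0.0963  0.0779] F [0.2 4.2 0. ] M [ 0.61  0.1  -0.18] w 12.1 q7 1.68
pulled t 17.63 p [ 0.6044 -0.1954  0.0779] F [-1.4  8.3  2. ] M [ 1.42  0.22 -0.25] w 12.2 q7 1.85
open t 18.86 p [ 0.6044 -0.1985  0.078 ] F [-0.5 -0.5 -0.2] M [-0.01 -0.01 -0.01] w 88.3 q7 1.85
[204.6 230.5] [ 0.5974 -0.1039  0.0285]
[233.5 231. ] [ 0.5987 -0.0622  0.0285]
[263.5 231. ] [ 0.5997 -0.0196  0.0285]
[205.5 242.9] [ 0.6175 -0.1046  0.0285]
[234.3 243.5] [ 0.6188 -0.0623  0.0285]
[263.2 243.9] [ 0.6203 -0.0205  0.0285]
(0.4425, -0.3114, 40, 31, np.float64(-0.519), [70.0, 131.0])
(0.4595, 0.1967, 47, 36, np.float64(0.269), [413.0, 130.0])
(0.4493, 0.3087, 49, 42, np.float64(-0.034), [472.0, 127.0])
(0.4295, -0.2171, 35, 15, np.float64(0.285), [119.0, 118.0])
(0.4324, 0.1037, 58, 43, np.float64(0.119), [353.0, 110.0])
 t 20.59 p [ 0.5003 -0.0214  0.2692] F [ 0.5  0.1 -0.1] M [ 0.04 -0.05  0.01] w 88.1 q7 1.48
```

View pics/w3.png

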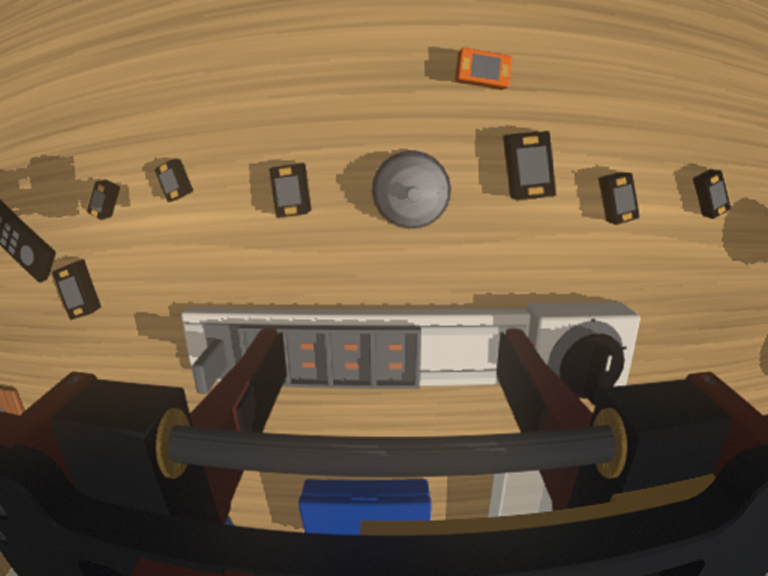

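The caddy is out: contacts shifted 99.6 mm. One pack, at (619,197), seems to have been knocked aside, from (0.437,0.213) to about (0.46,0.197). I'll measure each pack by its brass contacts from directly above just before grasping.

```bash
cat >> h.py <<'E'
BAY={3:np.array([.6100,-.0200]),2:np.array([.6088,-.0622]),1:np.array([.6075,-.1043]),0:np.array([.6060,-.1463])}
def brass(c,xy,z=0.022,rad=0.05):
    "pair of brass contacts nearest xy -> centre, yaw, spacing"
    h=cv2.cvtColor(c["img"],cv2.COLOR_RGB2HSV); m=cv2.inRange(h,(14,150,110),(30,255,255))
    n,_,s,ce=cv2.connectedComponentsWithStats(m)
    q=[cast(c,e,z)[0][:2] for e,k in zip(ce[1:],s[1:]) if 12<k[4]<600]
    q=[p for p in q if np.linalg.norm(p-xy)<rad]
    o=[((p+r)/2,np.arctan2(*(p-r)[::-1]),np.linalg.norm(p-r)) for i,p in enumerate(q) for r in q[:i] if .02<np.linalg.norm(p-r)<.055]
    return min(o,key=lambda a:np.linalg.norm(a[0]-xy)) if o else None
def look(xy,yaw,z=0.20):
    p=at(xy,z); env.reach(p,best(p,yaw)); return snap("wrist")
E
python3 - <<'E'
from h import *
c=np.load("w3.npy",allow_pickle=True).item(); d=np.load("w2.npy",allow_pickle=True).item()
for xy in[(.4595,.197),(.451,.310),(.453,-.11),(.4425,-.31),(.434,-.217),(.434,.104)]: print(xy,brass(c,np.array(xy)),brass(d,np.array(xy)))
xy=np.array((.453,-.11)); c=look(xy,.08); b=brass(c,xy); print(b); save(c,"pics/p0.png",1.2); st("")
E
```

```text
(0.4595, 0.197) (array([0.4605534 , 0.20232576]), np.float64(0.26430699562203785), np.float64(0.03467523443986529)) None
(0.451, 0.31) (array([0.45030937, 0.32578046]), np.float64(0.4328547121975335), np.float64(0.03544485050689601)) None
(0.453, -0.11) (array([ 0.45074908, -0.11139197]), np.float64(0.088285771290648), np.float64(0.035430587898820455)) (array([ 0.45065938, -0.11101164]), np.float64(-3.0840602158869723), np.float64(0.0351416911148832))
(0.4425, -0.31) None (array([ 0.44269596, -0.31843207]), np.float64(2.644577675996803), np.float64(0.027555064393479833))
(0.434, -0.217) (array([ 0.4322737 , -0.22920485]), np.float64(0.3352826767635015), np.float64(0.027651097349064072)) None
(0.434, 0.104) (array([0.4323585 , 0.10697541]), np.float64(0.10724588358699812), np.float64(0.04574963981444567)) (array([0.43230562, 0.10725678]), np.float64(-2.999534583459479), np.float64(0.04592104855579853))
(array([ 0.45100368, -0.11149515]), np.float64(0.06915914402482481), np.float64(0.03519974937210455))
 t 21.76 p [ 0.4535 -0.11    0.2   ] F [ 0.2 -0.3  0.6] M [-0.06 -0.    0.  ] w 88.1 q7 0.27
```

View pics/p0.png

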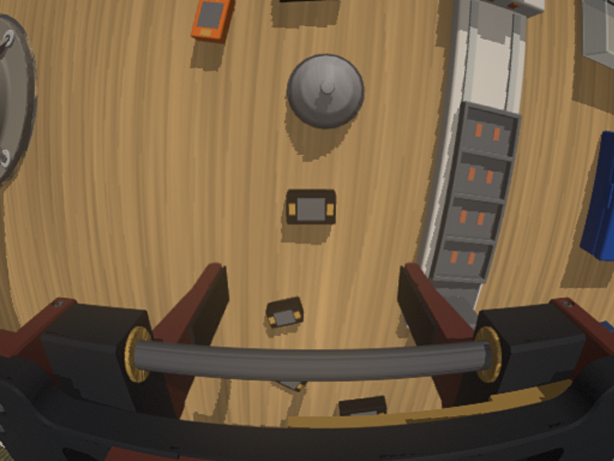

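Contact spacing separates the sizes clearly: about 35 mm is right, 27.5 mm small and 46 mm large. So three right-size packs are present. I'll pick and place them.

```bash
cat >> h.py <<'E'
def pick_place(xy,yaw,bay):
    xy=np.array(xy)
    c=look(xy,yaw); b=brass(c,xy,rad=.08); print("seen",b)
    assert b is not None and abs(b[2]-.0352)<.002
    xy,yaw=b[0],b[1]
    p=at(xy,.10); r=best(p,yaw); env.reach(p,r)
    env.move_linear(at(xy,.0335),r,.1); jaws.close(); st("grip")
    w=env.get_state()["gripper_width"]*88
    if not 43<w<49: print("BAD GRIP"); jaws.open_jaws(); env.move_linear(p,r); return
    env.move_linear(at(xy,.15),r,.15)
    B=BAY[bay]; p=at(B,.13); r=best(p,SY-np.pi/2); env.reach(p,r); st("over")
    env.move_linear(at(B,.0625),r,.06); st("down")
    jaws.open_jaws(); env.move_linear(at(B,.13),r,.15)
E
python3 - <<'E'
from h import *
pick_place((.451,-.1115),.07,1)
pick_place((.4605,.2023),.264,2)
pick_place((.4503,.3258),.433,3)
c=look((.55,-.06),SY-np.pi/2,.22); save(c,"pics/p1.png"); np.save("p1.npy",c,allow_pickle=True)
for k in(1,2,3): print(k,BAY[k],brass(c,BAY[k],.050,.03))
st("")
E
```

```text
seen (array([ 0.45098815, -0.11145858]), np.float64(0.06993970944372586), np.float64(0.03541977823438473))
grip t 24.08 p [ 0.451  -0.1115  0.0335] F [0.4 0.3 1.2] M [-0.05  0.05  0.01] w 45.3 q7 0.4
over t 25.68 p [ 0.6062 -0.1046  0.1285] F [-0.5 -0.7 -0.7] M [-0.05  0.09 -0.02] w 45.6 q7 0.23
down t 26.96 p [ 0.6078 -0.1044  0.0629] F [-0.3 -0.6 -0.9] M [-0.13  0.05 -0.01] w 45.7 q7 0.26
seen (array([0.4604598 , 0.20217254]), np.float64(0.26104529123376446), np.float64(0.034696964883297744))
grip t 31.75 p [0.4605 0.2022 0.0336] F [-0.6  0.5  0.4] M [-0.07  0.03 -0.01] w 45.8 q7 -0.11
over t 33.84 p [ 0.6085 -0.0599  0.1296] F [ 0.7 -0.  -0. ] M [-0.02  0.08 -0.02] w 45.6 q7 0.19
down t 35.12 p [ 0.6091 -0.0622  0.0629] F [ 0.  -0.9 -0.8] M [-0.07  0.05  0.04] w 45.7 q7 0.23
seen (array([0.44998167, 0.32504215]), np.float64(0.4336948175670974), np.float64(0.034772598185094705))
grip t 40.17 p [0.45   0.3251 0.0335] F [0.2 0.3 0.2] M [-0.    0.03  0.03] w 45.8 q7 -0.12
over t 42.51 p [ 0.6099 -0.0177  0.1298] F [-0.4  0.1 -1. ] M [-0.05  0.02  0.01] w 45.9 q7 0.16
down t 43.78 p [ 0.6103 -0.02    0.0629] F [ 1.  -0.  -0.1] M [-0.1   0.    0.02] w 46.0 q7 0.2
1 [ 0.6075 -0.1043] (array([ 0.60751032, -0.10431813]), np.float64(-0.03741071345544919), np.float64(0.034865747852505645))
2 [ 0.6088 -0.0622] (array([ 0.60883359, -0.06231576]), np.float64(-0.03646853998737655), np.float64(0.035311863949846665))
3 [ 0.61 -0.02] (array([ 0.6097401 , -0.02014063]), np.float64(-0.01713681202120582), np.float64(0.035101721832496977))
 t 45.77 p [ 0.5498 -0.0589  0.2186] F [-0.6 -0.4 -0.3] M [-0.04  0.03  0.02] w 88.1 q7 0.16
```

View pics/p1.png

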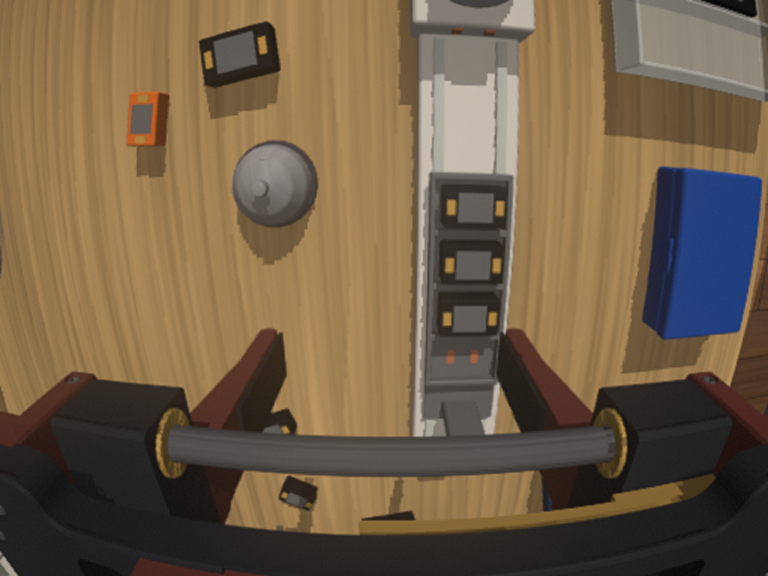

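All three packs lie flat in bays 3, 2 and 1, at (475,207), (472,264) and (469,318) in the view. Their heights and centres match the bays within 0.5 mm. Now I'll push the caddy home.

Run:
```python
from h import *
T0=np.array([0.607,-0.0975])-SL*0.0998
p=at(T0,0.16); env.reach(p,best(p,SY)); r=env.get_state()["eef_rot"]
env.move_linear(at(T0,0.078),r,0.08); jaws.close(); st("grip")
env.move_linear(at(T0+SL*.100,0.078),r,0.06); st("100")
env.move_linear(at(T0+SL*.105,0.078),r,0.03); st("105")
env.wait(.3); st("w"); jaws.open_jaws(); st("open")
env.move_linear(at(T0+SL*.105,0.17),r,0.15)
c=look((.54,.08),SY-np.pi/2,.24); save(c,"pics/p2.png"); np.save("p2.npy",c,allow_pickle=True)
for k in(1,2,3): print(k,brass(c,BAY[k]+SL*.1,.050,.03),BAY[k]+SL*.1)
h=cv2.cvtColor(c["img"],cv2.COLOR_RGB2HSV); m=cv2.inRange(h,(3,120,90),(15,255,255))
n_,_,s_,ce=cv2.connectedComponentsWithStats(m)
for s,q in zip(s_[1:],ce[1:]):
    P=cast(c,q,.0285)[0]
    if 8<s[4]<200 and .58<P[0]<.64: print(q.round(1),P.round(4))
```

```text
grip t 49.1 p [ 0.6045 -0.1954  0.0779] F [-1.2  5.7  3. ] M [ 0.85  0.34 -0.18] w 11.6 q7 -0.84
100 t 50.92 p [ 0.6071 -0.0965  0.078 ] F [ 2.3  1.8 -0.6] M [ 0.32 -0.09 -0.19] w 12.0 q7 -0.99
105 t 51.23 p [ 0.6071 -0.0952  0.0781] F [ 3.2 -7.3 -5.1] M [-1.11 -0.37 -0.13] w 12.1 q7 -0.99
w t 51.53 p [ 0.6071 -0.0952  0.0781] F [ 2.7 -7.7 -4.4] M [-1.06 -0.32 -0.09] w 11.7 q7 -0.99
open t 52.76 p [ 0.6071 -0.0923  0.078 ] F [ 1.   0.5 -0.2] M [-0.04  0.17 -0.  ] w 87.6 q7 -0.99
1 None [ 0.61003918 -0.00433224]
2 (array([0.61121263, 0.03762281]), np.float64(-0.03065330338143313), np.float64(0.03480887230806384)) [0.61133918 0.03776776]
3 (array([0.61262173, 0.07970782]), np.float64(-0.028067023224054716), np.float64(0.034751132295698456)) [0.61253918 0.07996776]
[306.9 255.1] [ 0.5987 -0.046   0.0285]
[321.3 254.9] [ 0.6188 -0.0468  0.0285]
```

View pics/p2.png

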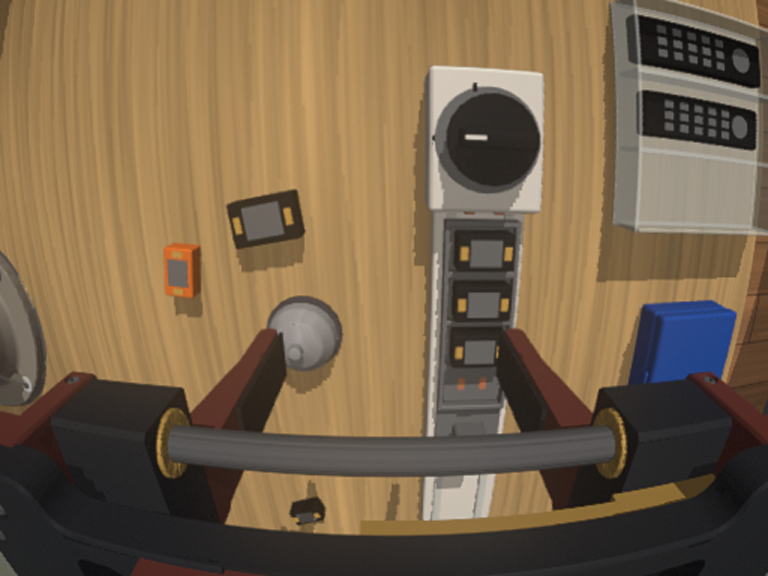

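Caddy is home: bay0 contacts are back within 0.3 mm of the start, with 7.7 N against the stop. The knob still points at off. Now I'll turn it to charge.

Run:
```python
from h import *
turn(SY,SY-1.28)
c=look((.56,.05),np.pi/2,.26); 
q=proj(c,[[*K,.065]])[0]; print(q)
save(c,"pics/e1.png"); np.save("e1.npy",c,allow_pickle=True)
for k in(1,2,3): print(k,brass(c,BAY[k]+SL*.1,.050,.03),BAY[k]+SL*.1)
g=c["img"]; u,v=q.astype(int); w=g[v-35:v+35,u-45:u+45].min(axis=2)
h=g[v-22:v+22,u-28:u+22]; m=((h.min(axis=2)>130)*255).astype(np.uint8)
n,_,s,ce=cv2.connectedComponentsWithStats(m)
for i in range(1,n):
    if s[i,4]>6:
        e=ce[i]+[u-28,v-22]; P=cast(c,e,.089)[0][:2]; print("white",s[i,4],P.round(4),np.degrees(np.arctan2(*(P-K)[::-1])).round(1),np.linalg.norm(P-K).round(4))
st("")
```

```text
grip t 57.88 p [0.614  0.1665 0.0911] F [ 0.5  3.1 -1.2] M [ 0.71  0.01 -0.03] w 13.4 q7 1.28
pushed t 58.37 p [0.614  0.1665 0.0812] F [-2.3  4.5  7. ] M [1.02 0.58 0.02] w 13.8 q7 1.28
turn t 58.67 p [0.6141 0.1667 0.0813] F [-2.6  5.2  5.3] M [0.97 0.58 0.05] w 13.8 q7 1.15
turn t 58.98 p [0.6141 0.1668 0.0813] F [-2.1  5.5  6.1] M [ 1.02  0.52 -0.01] w 13.9 q7 1.02
turn t 59.29 p [0.6142 0.1669 0.0813] F [-1.9  5.   6.8] M [1.1  0.5  0.01] w 13.7 q7 0.89
turn t 59.6 p [0.6142 0.1671 0.0814] F [-2.7  4.8  5.9] M [ 1.15  0.51 -0.05] w 14.1 q7 0.76
turn t 59.91 p [0.6143 0.1671 0.0814] F [-2.1  5.1  5.3] M [ 1.18  0.5  -0.04] w 13.9 q7 0.63
turn t 60.22 p [0.6144 0.1672 0.0814] F [-1.3  6.4  6.6] M [ 1.21  0.4  -0.1 ] w 14.1 q7 0.5
turn t 60.52 p [0.6146 0.1673 0.0815] F [-1.6  6.5  6.1] M [ 1.32  0.36 -0.07] w 13.9 q7 0.37
turn t 60.83 p [0.6147 0.1674 0.0815] F [-1.   6.3  5.9] M [ 1.32  0.37 -0.03] w 13.6 q7 0.24
open t 62.24 p [0.614  0.1655 0.081 ] F [1.  0.1 0.2] M [-0.14  0.03  0.04] w 88.1 q7 0.25
[352.33398935 213.12379174]
1 (array([ 0.61025047, -0.00449878]), np.float64(-0.008752776875413062), np.float64(0.0351251992192207)) [ 0.61003918 -0.00433224]
2 (array([0.61147489, 0.03764084]), np.float64(-0.02094175673028061), np.float64(0.03504602543744259)) [0.61133918 0.03776776]
3 (array([0.612841  , 0.08005943]), np.float64(-0.018920566875762854), np.float64(0.03518144806372239)) [0.61253918 0.07996776]
white 11 [0.6111 0.1819] 100.1 0.0166
white 54 [0.6285 0.1828] 50.0 0.0225
white 38 [0.6275 0.1281] -70.2 0.0398
 t 64.19 p [0.5598 0.0506 0.2591] F [-0.5  0.1  1.1] M [0.04 0.02 0.03] w 88.0 q7 1.46
```

View pics/e1.png

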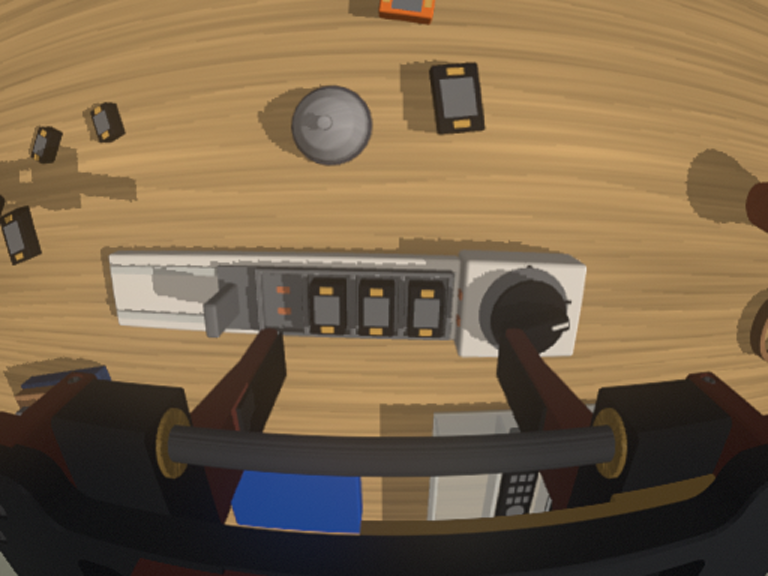

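The caddy and packs are in place. A finger partly hides the knob, so I'll repeat the first view's exact pose and compare the knob numerically: line angle and skirt size or height.

Run:
```python
from h import *
env.reach([0.56,0.10,0.28],down(np.pi/2))
c=snap("wrist"); a=np.load("w1.npy",allow_pickle=True).item()
print(a["pose"][:3,3],c["pose"][:3,3])
for e in(a,c):
    g=e["img"].min(axis=2); S=g[100:150,180:232]; d=e["img"].max(axis=2)[85:158,172:250]
    m=np.zeros_like(g); m[85:158,172:250]=(d<75)*255
    k=max(cv2.findContours(m,0,cv2.CHAIN_APPROX_NONE)[0],key=cv2.contourArea)[:,0]
    print("dark ellipse px",cv2.fitEllipse(k)[:2])
    w=(g[120:136,176:200]>120)&(cv2.dilate((e["img"].max(axis=2)<75).astype(np.uint8),np.ones((5,5)))[120:136,176:200]>0)
    cx=cv2.connectedComponentsWithStats(w.astype(np.uint8)); print([(q.round(1)+[176,120],s[4]) for s,q in zip(cx[2][1:],cx[3][1:])])
z=np.hstack([e["img"][75:175,165:260] for e in(a,c)]); cv2.imwrite("pics/cmp.png",cv2.resize(z[:,:,::-1],None,fx=4,fy=4,interpolation=cv2.INTER_CUBIC))
st("")
```

```text
[0.63967262 0.1017642  0.42073392] [0.47905587 0.10264041 0.42077067]
dark ellipse px ((208.20179748535156, 120.8819351196289), (53.08553695678711, 54.666080474853516))
[(array([177.6, 127.6]), np.int32(18)), (array([187.8, 129. ]), np.int32(32)), (array([181. , 134.5]), np.int32(2))]Traceback (most recent call last):
  File "<stdin>", line 9, in <module>
cv2.error: OpenCV(4.12.0) /io/opencv/modules/imgproc/src/shapedescr.cpp:361: error: (-201:Incorrect size of input array) There should be at least 5 points to fit the ellipse in function 'fitEllipseNoDirect'
```

Run:
```python
from h import *
r=[1.20919958,1.20919958,-1.20919958]; print(np.round(env.ik([0.56,0.10,0.28],r),2))
env.reach([0.56,0.10,0.28],r)
c=snap("wrist"); a=np.load("w1.npy",allow_pickle=True).item()
print(a["pose"][:3,3],c["pose"][:3,3])
for e in(a,c):
    d=e["img"].max(axis=2); m=np.zeros_like(d); m[85:158,172:250]=(d[85:158,172:250]<75)*255
    k=max(cv2.findContours(m,0,cv2.CHAIN_APPROX_NONE)[0],key=cv2.contourArea)[:,0]
    print("dark ellipse px",cv2.fitEllipse(k)[:2])
z=np.hstack([e["img"][75:175,165:260] for e in(a,c)]); cv2.imwrite("pics/cmp.png",cv2.resize(z[:,:,::-1],None,fx=4,fy=4,interpolation=cv2.INTER_CUBIC))
for e in(a,c): print([b[:2] for b in(brass(e,np.array((.4323,.107))),) if b])
st("")
```

```text
[-1.18  0.56  1.29  1.82 -0.58  1.21 -1.28]
[0.63967262 0.1017642  0.42073392] [0.63967353 0.10024113 0.42081093]
dark ellipse px ((208.20179748535156, 120.8819351196289), (53.08553695678711, 54.666080474853516))
dark ellipse px ((206.94140625, 121.10404205322266), (53.10108947753906, 54.4449462890625))
[(array([0.43192301, 0.10640207]), np.float64(-3.0296666917565704))]
[(array([0.43181997, 0.10657918]), np.float64(-3.017716606152033))]
 t 66.88 p [0.5599 0.0998 0.2799] F [ 0.8 -0.   0.1] M [-0.01  0.17 -0.04] w 87.9 q7 -1.28
```

View pics/cmp.png

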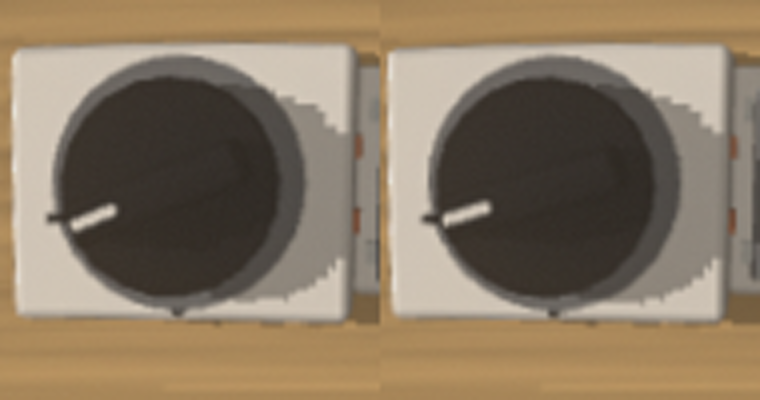

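Left is the start, right is now. The dark ellipse has the same size (53.1 px), so the knob has popped up. The line is about 4° short of its starting angle, so I'll nudge it to the end stop without pushing.

Run:
```python
from h import *
turn(SY-1.25,SY-1.315,zin=0.091,zup=0.091)
env.reach([0.56,0.10,0.28],[1.20919958,1.20919958,-1.20919958]); c=snap("wrist"); a=np.load("w1.npy",allow_pickle=True).item()
for e in(a,c):
    d=e["img"].max(axis=2); m=np.zeros_like(d); m[85:158,172:250]=(d[85:158,172:250]<75)*255
    k=max(cv2.findContours(m,0,cv2.CHAIN_APPROX_NONE)[0],key=cv2.contourArea)[:,0]
    print("dark ellipse px",cv2.fitEllipse(k)[:2])
for k in(1,2,3): print(k,brass(c,BAY[k]+SL*.1,.050,.03),BAY[k]+SL*.1)
z=np.hstack([e["img"][75:175,165:260] for e in(a,c)]); cv2.imwrite("pics/cmp2.png",cv2.resize(z[:,:,::-1],None,fx=4,fy=4,interpolation=cv2.INTER_CUBIC))
```

```text
grip t 70.03 p [0.6149 0.166  0.0911] F [ 5.7  0.9 -2.2] M [ 0.3  -0.95 -0.06] w 14.0 q7 -2.3
pushed t 70.28 p [0.6149 0.1659 0.0911] F [ 5.8  0.7 -3.4] M [ 0.34 -1.03 -0.03] w 13.9 q7 -2.3
turn t 70.53 p [0.6149 0.166  0.0911] F [ 5.5  1.2 -2.5] M [ 0.31 -1.02 -0.04] w 13.8 q7 -2.31
turn t 70.78 p [0.6149 0.166  0.0911] F [ 5.3  1.3 -3.2] M [ 0.32 -1.09  0.02] w 13.9 q7 -2.32
turn t 71.03 p [0.6149 0.166  0.0911] F [ 5.4  2.1 -2.6] M [ 0.35 -0.99  0.04] w 13.8 q7 -2.32
turn t 71.28 p [0.6149 0.166  0.0911] F [ 6.   2.6 -2.9] M [ 0.33 -1.   -0.04] w 13.7 q7 -2.33
turn t 71.53 p [0.6149 0.166  0.0911] F [ 5.4  2.6 -3.7] M [ 0.36 -1.01 -0.03] w 13.9 q7 -2.34
turn t 71.78 p [0.6149 0.166  0.0911] F [ 5.3  1.1 -2.5] M [ 0.35 -1.03  0.03] w 14.0 q7 -2.35
turn t 72.03 p [0.6149 0.166  0.0911] F [ 5.6  1.4 -3. ] M [ 0.34 -1.01  0.13] w 14.0 q7 -2.35
turn t 72.28 p [0.6149 0.1659 0.0911] F [ 5.   0.4 -2.7] M [ 0.26 -1.02  0.21] w 14.1 q7 -2.36
open t 73.68 p [0.614  0.1655 0.091 ] F [ 0.7  0.4 -0.6] M [0.07 0.11 0.02] w 87.4 q7 -2.36
dark ellipse px ((208.20179748535156, 120.8819351196289), (53.08553695678711, 54.666080474853516))
dark ellipse px ((207.46104431152344, 120.82611846923828), (53.164268493652344, 54.6147346496582))
1 (array([ 0.60968468, -0.00413751]), np.float64(3.114370145511149), np.float64(0.03531307410621613)) [ 0.61003918 -0.00433224]
2 (array([0.61113651, 0.0373829 ]), np.float64(3.1219098742400417), np.float64(0.03482795559565249)) [0.61133918 0.03776776]
3 (array([0.61200148, 0.07946736]), np.float64(3.1133549916336882), np.float64(0.035126136287303995)) [0.61253918 0.07996776]
```

View pics/cmp2.png

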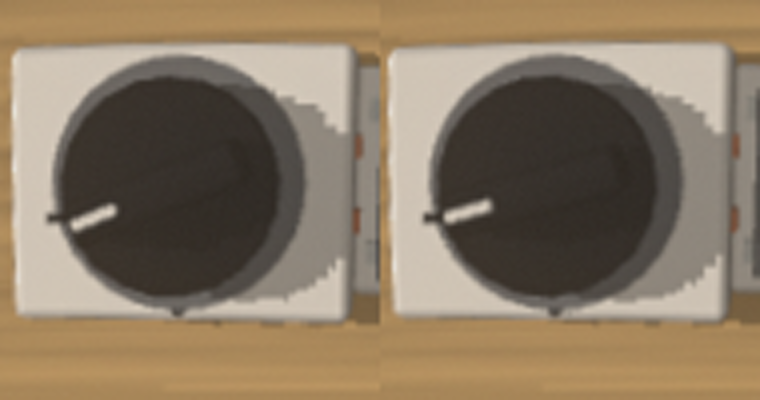

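The wrist moment rose to 0.21 N m at the end of the nudge, so the knob reached its stop, and it is popped up. Handing in.

```bash
python3 -c "
from h import *
print(env.sign_off()); st('')"
```

```text
the job is handed in; nothing more can be done
None
the job is handed in; nothing more can be done
```

The job is done and handed in at about 75 s of the 210 s allowed; sign-off gives no verdict. I did it in the order asked:

1. **Knob to off:** pushed in, turned back past the stop to off, then released.
2. **Caddy out:** drawn to the loading station, a measured shift of 99.6 mm.
3. **Packs loaded:** I found three right-size packs, with contacts about 35 mm apart against 27.5 mm on the small ones and 46 mm on the large ones. They went into bays 1, 2 and 3. One of them had been knocked aside, so I measured each again just before gripping it.
4. **Caddy home:** pushed in until it pressed 7.7 N against the end stop.
5. **Knob to charge:** pushed and turned to charge, then released.

**Last checks:**
- **Packs:** all three lie flat, within about 1 mm of their bay centres.
- **Caddy:** the contacts in the empty bay were back within about 0.3 mm of their starting place.
- **Knob at charge:** it has popped up; its outline is the same size as at the start.
- **Look-alikes:** I touched none. I re-measured only one large pack, which had not moved.

**Disagreements and gaps:**
- **Knob angle:** after the first turn the line was about 4° short of its starting angle. I turned it on, without pushing, until the torque rose at the end stop. The final picture still looks a few degrees short, but well past the safety stop.
- **Pop-up at off:** I judged this only by eye, from later pictures.

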